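Metal detector check: unclip the test wand and hold it in the guard slot

ROBOT

A 6-joint arm with a two-finger parallel gripper is mounted at the origin on a cart in front of the work surface, level with it; the furniture and walls round the work are solid. World frame = base frame: x ahead of the robot, y to its left, z up, the work surface at z = 0. Lengths are in m, angles in degrees, forces in N, time in s.
With the tool pointing down it reaches from about 0.25 to 0.725 m from the base axis. Payload 9.7 kg.
Tool frame: the origin (TCP) lies at the very end of the fingers, on their centre line; the grasp point (between the pads) lies 19 mm behind it; z points along the fingers, y is the direction in which the jaws open and shut (so a half turn about z gives the same grasp; the last joint's range is limited). The gripper opens to 85 mm and grips with 20 to 120 N. Pads are 22 mm wide; open, the fingers measure 114 mm over their backs; the gripper's body (76 mm by 85 mm) begins 54 mm behind the grasp point. The pads swing forward as they close: fully open they stand 13 mm farther back than shut.
Start: joints at [68.354, 4.979, 10.078, 95.1, 0, 90], TCP at [0.203, 0.511, 0.207] pointing down, gripper open.
Joint ranges: [-179.16, 179.16], [-48.56, 103.87], [-65.8, 70.77], [-126.05, 130.52], [-82.76, 87.17], [-180, 180]. Speed limits (degrees/s): [127.2, 127.2, 147.25, 180, 180, 180].

INTERFACE

Orientations are given as [roll, pitch, yaw] about the fixed x, y, z axes, in that order (R = Rz(yaw) Ry(pitch) Rx(roll)).
In Python, from workcell import bot gives the robot as it stands.
- The arm moves only by the shell command python3 -m pendant 'ROWS' [FORCE]. ROWS is JSON, a list that holds one entry, the list of rows, each a list of 7 numbers: the shift along the tool's x, y, z in cm, then the turn, a rotation vector about the tool's x, y, z in rad, then the opening in per cent of the stroke, from 0 (shut) to 100 (fully open). In form: [[[dx, dy, dz, ax, ay, az, gripper], ...]]. A call has 1 to 5 rows; each row shifts and turns the pose as measured when the row begins, along the tool's axes as they then stand; what a row does not reach is not made up. A row lasts 1/12 s, in which the tool goes at most 41.7 mm and 7.16 degrees, less where a joint would pass 70% of its speed; a pose out of reach is approached as far as the arm can. A call with a gripper value outside its range is refused whole. The fingers move at their own pace and stop on an object; FORCE is the grip in N (left out, the last holds). Time passes only in rows, so rows that do not move let the fingers close. It gives the time, the measured TCP pose, the force and the opening at its end, in the units of the state.
- bot.get_obs(): the state, without advancing time (a new reading comes with each control period).
- bot.camera(name): name is "side" or "top"; returns the picture (400x640x3 uint8, red, green, blue); there is no depth.
- bot.get_calibration(name): a dict with "intrinsics" (3x3 intrinsics, pixels), "pose" (4x4, takes a point from camera to world coordinates). Camera axes: x right, y down, z forward; pixel columns grow to the right and rows downward; lengths in m; the calibration is good to about 2 mm. A picture is of the moment at which its call begins. get_calibration takes no time and is no camera call.
- bot.job_done(): hands the job in, once; it reports no verdict.
Trained networks look in the newest picture that a camera, given by its name, has taken for a name from the list of things; names that differ only in an ending like _2 or _b are one class to them, and where a whole thing is asked for, a point or a joint stands for the part that bears it (a point fixed in the world has none). Each returns a list of dicts, best first, with "confidence" (0 to 1); they miss things now and then, are a little off and sometimes report something else, mostly with a low value. They report only what shows in the picture. A call takes as long as a camera call. They do not tell look-alikes from the thing itself.
- bot.masks_of(camera, thing): "pixels" (400x640 bool, what is visible of it) and "extent" ([left, top, right, bottom] in pixels, round what is visible of it).
- bot.mark_of(camera, thing): "uv" ([column, row] in pixels: a listed point, or the origin of a listed thing).
The state is a dict: "time": time; "q": joint angles; "qd": joint speeds; "joint_efforts": joint torques, N m; "ee_pos": TCP position; "tcp_rot": TCP orientation; "wrist_force": force on the tool from outside, world axes, zero at the start; "torque": the same for the moment, N m; "opening": finger opening in m.
Only numpy, scipy, OpenCV 4.12 (cv2) and the standard library are available. Lean on these libraries where they do the work, as an engineer would, in place of code of your own. Each camera call takes 0.05 s, during which the arm holds its last target. There are 200 camera calls.

TASK

Do the daily check of the small capsule metal detector: pull the test wand straight up out of the spring clips of its parking cradle, then lower its blue blade through the narrow slot in the yellow guard frame on top of the detector until the white line round the blade is level with the top of the frame (tip about 40 mm deep). Finish while still holding the wand there in the gripper, hanging still and upright, its collar not resting on the frame and the blade not pressed against the slot. Leave the amber bottle, the ointment jar and the brass weight alone.

Things in the scene. Friction and masses are not known exactly. Their poses are not given: they have to be found in the camera images.
- wand: Test wand, 0.11 kg, 140 mm, upright. Origin at the blade's tip (lowest point); z up along it, y across its width, x its thickness. From the tip: blue blade 24 mm wide, 8 thick to z = 65 mm (lowest 5 mm 22 x 6), white line at z = 38 to 42; black collar to 74 mm, 36 wide, 18 thick; orange handle to 140 mm, 26 wide, 14 thick. Grip the handle across its thickness (along x).
- wand_grip (a point): Point to grip: middle of the handle, on the wand's axis, 112 mm above the tip; at the start 122 mm above the worktop.
- wand_tip (a point): Centre of the blade's tip, the same point as the wand's origin. At the start 10 mm above the worktop, inside the cradle's pocket, which it leaves after 65 mm of lift.
- cradle: Fixed parking cradle: base 70 x 96 mm, grey block 32 x 50 mm, 75 mm high, on whose top the collar rests. Origin on the worktop below the wand, z up, y along the wand's y. Two steel clips at y = +-16 to +-27 mm, 91 mm high, hook over the collar by springs: a straight pull up takes about 15 N, then snaps free within 8 mm.
- detector: Fixed capsule metal detector: white housing 110 x 100 mm (x, y), 100 mm high, yellow guard frame on top to 104 mm. The display faces its -x. Origin on the worktop under the slot's centre, z up; the slot's long side lies along y, so the wand goes in with its y along the detector's y (either way round).
- slot_mouth (a point): Centre of the slot at the top of the yellow frame, 104 mm above the worktop. A 45 degree bevel leads from a mouth of 18 x 34 mm (x, y) down to the slot of 10 x 26 mm, 4 mm lower (2 mm wider than the blade both ways); the slot is 8 mm long and below it is an empty chamber at least 80 mm deep.
- amber_bottle: Bystander: loose amber bottle, 47 mm across, 112 mm high; origin at the centre of its underside.
- ointment_jar: Bystander: loose white ointment jar with a red lid, 49 mm across, 44 mm high; origin at the centre of its underside.
- brass_weight: Bystander: loose brass knob weight, 23 mm across, 30 mm high; origin at the centre of its underside.
Mind the look-alikes: they are no part of the job. Of the things like the wand, leave any that is green or turquoise; of the rest the smaller one is meant.

How it is judged:
By the outcome, as a careful person would: the job done as asked, in the order asked, and still so for the second after the job is handed in, while the arm keeps its last pose, push and grip.
It also fails if it takes over 45 s, if anything falls off the work surface, if the arm or the gripper's body presses on something with over 40 N, if the wrist force passes 120 N, or if a joint passes its speed limit or range.

## Working session

There is one attempt and no reset: what is moved stays moved. The work goes in short steps, Python scripts to look and compute and a shell command to move; the robot and the scene stay as the last step left them, time stands still between calls to the robot, and variables do not carry over. Pictures are saved under pics/ and viewed, about 8 in all and at most 12, crops included, and the job is handed in when it is done.

```bash
mkdir -p pics; ls
python3 - <<'E'
from workcell import bot
import cv2
o=bot.get_obs();print({k:o[k] for k in('time','ee_pos','tcp_rot','opening')})
for c in('side','top'):
    im=bot.camera(c);cv2.imwrite(f'pics/{c}0.png',im[:,:,::-1])
    k=bot.get_calibration(c);print(c,k['intrinsics'],k['pose'])
    for t in('wand','cradle','detector'):
        print(t,[(m['extent'],round(m['confidence'],2)) for m in bot.masks_of(c,t)])
    for t in('wand_grip','wand_tip','cradle','slot_mouth','detector','amber_bottle','ointment_jar','brass_weight'):
        print(t,[(m['uv'],round(m['confidence'],2)) for m in bot.mark_of(c,t)])
E
```

```text
pics
{'time': 0.0, 'ee_pos': array([0.20277914, 0.51096688, 0.20627279]), 'tcp_rot': array([-1.79922329e+02,  4.34727871e-04,  1.58354679e+02]), 'opening': 0.08536812086242734}
side [[381.87026851   0.         319.86323122]
 [  0.         381.87026851 197.70491942]
 [  0.           0.           1.        ]] [[ 0.5151947  -0.76527195  0.38591873  0.15653261]
 [-0.85696658 -0.45285389  0.24603177 -0.37515256]
 [-0.01351642 -0.45747372 -0.88912041  0.8385319 ]
 [ 0.          0.          0.          1.        ]]
wand [([312.0, 279.9, 327.7, 320.5], 0.76), ([377.2, 197.9, 393.3, 235.3], 0.67), ([289.8, 221.0, 317.5, 262.1], 0.64), ([221.9, 145.8, 288.1, 216.8], 0.64), ([360.2, 237.5, 373.7, 261.0], 0.51)]
cradle [([333.4, 244.9, 387.6, 288.9], 0.74)]
detector [([222.9, 144.5, 285.1, 213.1], 0.98), ([358.9, 237.8, 374.1, 261.6], 0.32)]
wand_grip [([316.3, 295.5], 0.78), ([300.6, 235.8], 0.7), ([389.4, 211.0], 0.65), ([370.5, 248.2], 0.63)]
wand_tip [([379.3, 233.4], 0.8), ([307.1, 259.4], 0.69), ([319.7, 316.5], 0.63)]
cradle [([358.4, 263.9], 0.71)]
slot_mouth [([250.3, 170.2], 0.79)]
det
[... 484 characters left out ...]
        1.        ]]
wand [([343.1, 205.9, 368.9, 229.6], 0.87), ([381.9, 171.3, 397.4, 186.6], 0.76), ([397.2, 220.9, 428.5, 245.6], 0.72), ([359.1, 135.5, 376.5, 163.3], 0.64)]
cradle [([367.4, 172.0, 410.9, 214.9], 0.74)]
detector [([238.6, 198.5, 288.6, 253.4], 0.97)]
wand_grip [([414.7, 231.4], 0.97), ([370.9, 143.3], 0.87), ([358.4, 216.5], 0.78), ([394.5, 175.8], 0.77)]
wand_tip [([367.1, 160.0], 0.69), ([404.3, 241.0], 0.67), ([356.9, 231.3], 0.57)]
cradle [([388.1, 189.0], 0.8)]
slot_mouth [([259.3, 223.8], 0.79)]
detector [([268.5, 231.6], 0.71)]
amber_bottle [([291.4, 142.6], 0.93), ([266.1, 232.4], 0.37)]
ointment_jar [([319.7, 129.3], 0.57)]
brass_weight [([263.3, 163.9], 0.58)]
```

Run:
```python
import cv2
a=cv2.imread('pics/side0.png')[130:330,200:440];b=cv2.imread('pics/top0.png')[110:260,220:440]
cv2.imwrite('pics/a.png',cv2.resize(a,(720,600),interpolation=cv2.INTER_CUBIC))
cv2.imwrite('pics/b.png',cv2.resize(b,(792,540),interpolation=cv2.INTER_CUBIC))
```

```text
(no output)
```

View pics/a.png

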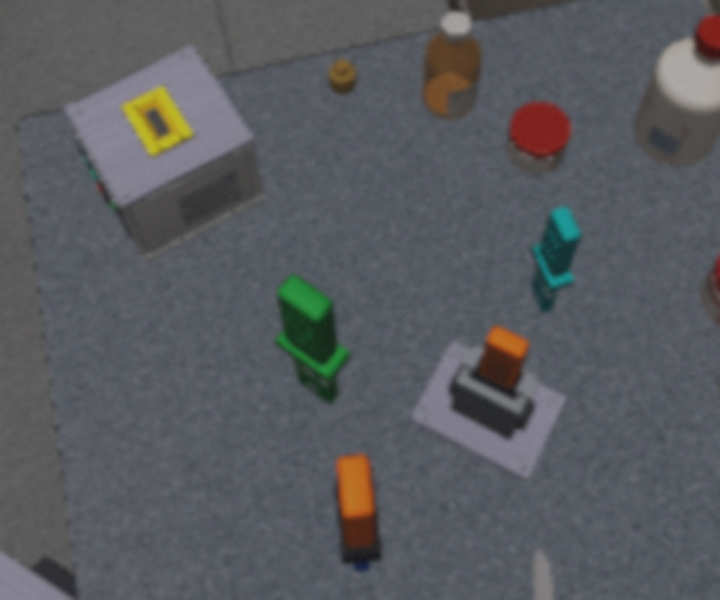

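View pics/b.png

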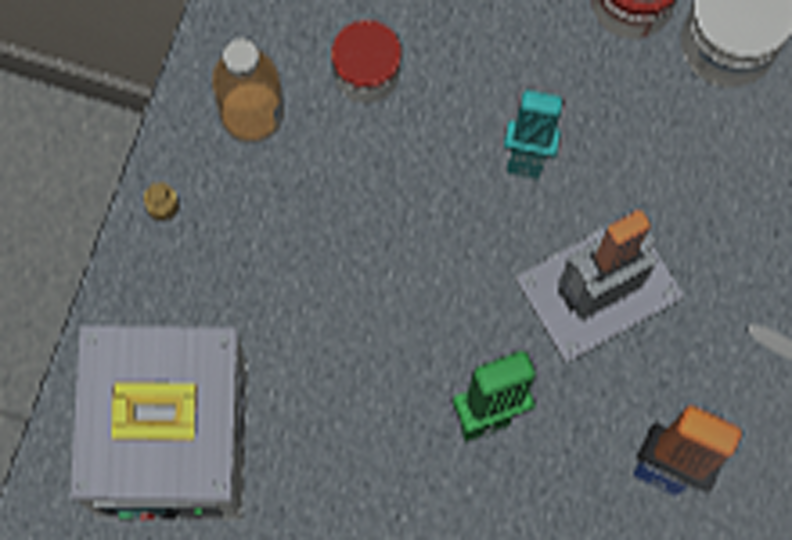

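The wand to use is the orange one in the cradle: side about (370,248), top about (394,176). The free-standing orange one is larger, and the green and turquoise ones are decoys. The detector's slot is at side (250,170), top (259,224). The green decoy stands between the cradle and the detector.

```bash
cat > h.py <<'E'
import numpy as np, cv2
from workcell import bot
C={c:bot.get_calibration(c) for c in('side','top')}
def ray(c,uv):
    K,P=map(np.array,(C[c]['intrinsics'],C[c]['pose']))
    d=P[:3,:3]@np.linalg.solve(K,[uv[0],uv[1],1.]);return P[:3,3],d
def onz(c,uv,z):
    o,d=ray(c,uv);return o+d*(z-o[2])/d[2]
def tri(us,ut):
    A=np.zeros((3,3));b=np.zeros(3)
    for c,uv in(('side',us),('top',ut)):
        o,d=ray(c,uv);d/=np.linalg.norm(d);M=np.eye(3)-np.outer(d,d);A+=M;b+=M@o
    return np.linalg.solve(A,b)
def proj(c,p):
    K,P=map(np.array,(C[c]['intrinsics'],C[c]['pose']))
    q=K@(P[:3,:3].T@(np.asarray(p)-P[:3,3]));return q[:2]/q[2]
E
python3 - <<'E'
from h import *
np.set_printoptions(precision=4,suppress=True)
print('grip tri',tri((370.5,248.2),(394.5,175.8)),onz('side',(370.5,248.2),.122),onz('top',(394.5,175.8),.122))
print('slot tri',tri((250.3,170.2),(259.3,223.8)),onz('side',(250.3,170.2),.104),onz('top',(259.3,223.8),.104))
print('cradle',onz('side',(358.4,263.9),0),onz('top',(388.1,189),0))
for n,c,u,z in(('det',"top",[(80,327),(237,327),(230,500),(72,498)],.1),('frame','top',[(113,382),(195,382),(195,438),(113,440)],.104),
  ('base','top',[(517,277),(682,294),(570,360)],.006),('frame','side',[(122,98),(165,85),(195,130),(152,155)],.104),('det','side',[(67,107),(193,48),(253,137),(123,207)],.1),
  ('handletop','side',[(495,326),(528,341),(519,360),(486,346)],.15),('handletop','top',[(608,233),(640,211),(648,224),(614,249)],.15),
  ('base','side',[(458,343),(566,400),(527,476),(414,417)],.006),('green top','top',[(474,372),(527,352),(535,372),(480,393)],.15)):
    q=np.array([onz(c,(220+a/3.6,110+b/3.6) if c=='top' else (200+a/3,130+b/3),z)[:2] for a,b in u])
    e=np.diff(np.vstack([q,q[:1]]),axis=0)
    print(n,c,'mean',q.mean(0),'len',np.linalg.norm(e,axis=1),'dir',np.degrees(np.arctan2(e[:,1],e[:,0])))
for t,us,ut in(('bottle',(349.2,163.7),(291.4,142.6)),):print(t,onz('side',us,0),onz('top',ut,0))
E
```

```text
grip tri [ 0.4177 -0.32    0.1282] [ 0.4224 -0.3205  0.122 ] [ 0.4166 -0.3204  0.122 ]
slot tri [0.4596 0.0017 0.0976] [ 0.4553 -0.0011  0.104 ] [0.4599 0.001  0.104 ]
cradle [ 0.4205 -0.3051  0.    ] [ 0.4175 -0.3231  0.    ]
det top mean [ 0.4557 -0.0058] len [0.0999 0.1104 0.098  0.1092] dir [-117.0223  151.8064   62.2578  -27.2449]
frame top mean [ 0.4559 -0.0058] len [0.0515 0.0357 0.0511 0.0369] dir [-117.0198  154.4063   64.3983  -24.9148]
base top mean [ 0.4051 -0.303 ] len [0.1152 0.0922 0.069 ] dir [-123.1385   93.6578    3.6875]
frame side mean [ 0.461  -0.0039] len [0.0338 0.0476 0.0371 0.0568] dir [ -39.2133 -116.4782  155.9184   59.3878]
det side mean [ 0.4582 -0.0059] len [0.1068 0.0954 0.1089 0.0997] dir [ -28.989  -117.1007  153.3129   61.6728]
handletop side mean [ 0.4173 -0.3167] len [0.0228 0.0142 0.0224 0.0149] dir [ -85.7115 -176.2274   96.1059    5.5256]
handletop top mean [ 0.4155 -0.3147] len [0.0247 0.0096 0.0268 0.0108] dir [ -82.0172 -178.3027   99.6839   -9.0523]
base side mean [ 0.4202 -0.318 ] len [0.0912 0.0658 0.0924 0.0679] dir [ -88.9553 -179.0617   92.3623   -0.0493]
green top top mean [ 0.3708 -0.2046] len [0.0345 0.0131 0.0357 0.0133] dir [-96.0324 173.1261  84.1273 -12.2344]
bottle [ 0.6438 -0.1575  0.    ] [ 0.6399 -0.1606  0.    ]
```

```bash
cat >> h.py <<'E'
from scipy.spatial.transform import Rotation as R
def plan(p,yaw,n,g):
    "suggest n rows from the present pose to TCP p, tool down, tool yaw (deg)"
    o=bot.get_obs();P=np.array(o['ee_pos']);Q=R.from_euler('xyz',o['tcp_rot'],degrees=True);T=R.from_euler('xyz',[180,0,yaw],degrees=True)
    w=(Q.inv()*T).as_rotvec()/n;d=(np.array(p)-P)/n
    for i in range(n):
        print([float(round(x,2)) for x in (Q*R.from_rotvec(w*i)).inv().apply(d)*100]+[float(round(x,3)) for x in w]+[g])
E
python3 - <<'E'
from h import *
np.set_printoptions(precision=4,suppress=True)
f=lambda a,b:(220+a/3.6,110+b/3.6)
print('base ctr',(onz('top',f(517,277),.006)+onz('top',f(682,294),.006))/2)
for n,s,t in(('green',(300.6,235.8),(358.4,216.5)),('turq',(389.4,211.),(370.9,143.3)),('bigorange',(316.3,295.5),(414.7,231.4)),('weight',(315.8,156.),(263.3,163.9)),('jar',(381.6,178.8),(319.7,129.3))):print(n,tri(s,t))
plan((.42,-.1,.25),158.35,15,40); plan((.418,-.319,.19),92,26,40)
E
```

```text
base ctr [ 0.4175 -0.3176  0.006 ]
green [ 0.3646 -0.197   0.1559]
turq [ 0.5153 -0.3143  0.1134]
bigorange [ 0.28   -0.2842  0.1734]
weight [ 0.6202 -0.071   0.0005]
jar [ 0.6466 -0.2465 -0.0084]
[-2.85, -3.25, -0.29, -0.0, 0.0, 0.0, 40]
[-2.85, -3.25, -0.29, -0.0, 0.0, 0.0, 40]
[-2.85, -3.25, -0.29, -0.0, 0.0, 0.0, 40]
[-2.85, -3.25, -0.29, -0.0, 0.0, 0.0, 40]
[-2.85, -3.25, -0.29, -0.0, 0.0, 0.0, 40]
[-2.85, -3.25, -0.29, -0.0, 0.0, 0.0, 40]
[-2.85, -3.25, -0.29, -0.0, 0.0, 0.0, 40]
[-2.85, -3.25, -0.29, -0.0, 0.0, 0.0, 40]
[-2.85, -3.25, -0.29, -0.0, 0.0, 0.0, 40]
[-2.85, -3.25, -0.29, -0.0, 0.0, 0.0, 40]
[-2.85, -3.25, -0.29, -0.0, 0.0, 0.0, 40]
[-2.85, -3.25, -0.29, -0.0, 0.0, 0.0, 40]
[-2.85, -3.25, -0.29, -0.0, 0.0, 0.0, 40]
[-2.85, -3.25, -0.29, -0.0, 0.0, 0.0, 40]
[-2.85, -3.25, -0.29, -0.0, 0.0, 0.0, 40]
[-1.95, -2.66, 0.07, -0.0, 0.0, 0.045, 40]
[-2.06, -2.57, 0.07, -0.0, 0.0, 0.045, 40]
[-2.18, -2.48, 0.07, -0.0, 0.0, 0.045, 40]
[-2.28, -2.38, 0.07, -0.0, 0.0, 0.045, 40]
[-2.39, -2.28, 0.07, -0.0, 0.0, 0.045, 40]
[-2.49, -2.17, 0.07, -0.0, 0.0, 0.045, 40]
[-2.58, -2.05, 0.07, -0.0, 0.0, 0.045, 40]
[-2.67, -1.94, 0.07, -0.0, 0.0, 0.045, 40]
[-2.75, -1.82, 0.07, -0.0, 0.0, 0.045, 40]
[-2.83, -1.69, 0.07, -0.0, 0.0, 0.045, 40]
[-2.9, -1.56, 0.07, -0.0, 0.0, 0.045, 40]
[-2.97, -1.43, 0.07, -0.0, 0.0, 0.045, 40]
[-3.03, -1.3, 0.07, -0.0, 0.0, 0.045, 40]
[-3.09, -1.16, 0.07, -0.0, 0.0, 0.045, 40]
[-3.14, -1.02, 0.07, -0.0, 0.0, 0.045, 40]
[-3.18, -0.88, 0.07, -0.0, 0.0, 0.045, 40]
[-3.21, -0.74, 0.07, -0.0, 0.0, 0.045, 40]
[-3.24, -0.6, 0.07, -0.0, 0.0, 0.045, 40]
[-3.27, -0.45, 0.07, -0.0, 0.0, 0.045, 40]
[-3.28, -0.31, 0.07, -0.0, 0.0, 0.045, 40]
[-3.29, -0.16, 0.07, -0.0, 0.0, 0.045, 40]
[-3.3, -0.01, 0.07, -0.0, 0.0, 0.045, 40]
[-3.3, 0.13, 0.07, -0.0, 0.0, 0.045, 40]
[-3.29, 0.28, 0.07, -0.0, 0.0, 0.045, 40]
[-3.27, 0.43, 0.07, -0.0, 0.0, 0.045, 40]
[-3.25, 0.57, 0.07, -0.0, 0.0, 0.045, 40]
```

```bash
python3 -m pendant '[[[-2.8,-3.2,-1,0,0,0,40],[-2.8,-3.2,-1,0,0,0,40],[-2.8,-3.2,-1,0,0,0,40],[-2.8,-3.2,-1,0,0,0,40],[-2.8,-3.2,-0.5,0,0,0,40]]]' 40
python3 -m pendant '[[[-2.8,-3,0,0,0,0.045,40],[-2.8,-3,0,0,0,0.045,40],[-2.8,-2.9,0,0,0,0.045,40],[-2.8,-2.7,0,0,0,0.045,40],[-2.8,-2.5,0,0,0,0.045,40]]]'
python3 -c "
from h import *
plan((.418,-.319,.2),92,16,40)"
```

```text
time: 1.62
ee_pos: [0.2702, 0.3182, 0.2465]
tcp_rot: [-179.6, -0.1, 158.9]
wrist_force: [1.2, 0.3, 1.1]
opening: 0.034
time: 2.03
ee_pos: [0.3336, 0.1231, 0.2496]
tcp_rot: [-179.9, 0.2, 145.7]
wrist_force: [1.6, 0.4, -0.5]
opening: 0.0339
[-1.99, -1.99, 0.32, -0.0, 0.0, 0.059, 40]
[-2.1, -1.87, 0.32, -0.0, 0.0, 0.059, 40]
[-2.21, -1.74, 0.32, -0.0, 0.0, 0.059, 40]
[-2.31, -1.61, 0.32, -0.0, 0.0, 0.059, 40]
[-2.4, -1.47, 0.32, -0.0, 0.0, 0.059, 40]
[-2.48, -1.33, 0.32, -0.0, 0.0, 0.059, 40]
[-2.55, -1.18, 0.32, -0.0, 0.0, 0.059, 40]
[-2.62, -1.03, 0.32, -0.0, 0.0, 0.059, 40]
[-2.67, -0.87, 0.31, -0.0, 0.0, 0.059, 40]
[-2.72, -0.71, 0.31, -0.0, 0.0, 0.059, 40]
[-2.76, -0.55, 0.31, -0.0, 0.0, 0.059, 40]
[-2.79, -0.39, 0.31, -0.0, 0.0, 0.059, 40]
[-2.8, -0.23, 0.31, -0.0, 0.0, 0.059, 40]
[-2.81, -0.06, 0.31, -0.0, 0.0, 0.059, 40]
[-2.81, 0.1, 0.31, -0.0, 0.0, 0.059, 40]
[-2.8, 0.27, 0.31, -0.0, 0.0, 0.059, 40]
```

```bash
python3 -m pendant '[[[-2,-2,0,0,0,0.06,40],[-2.1,-1.9,0,0,0,0.06,40],[-2.2,-1.75,0,0,0,0.06,40],[-2.3,-1.6,0,0,0,0.06,40],[-2.4,-1.5,0,0,0,0.06,40]]]'
python3 -m pendant '[[[-2.5,-1.3,0,0,0,0.06,40],[-2.6,-1.2,0,0,0,0.06,40],[-2.6,-1,0,0,0,0.06,40],[-2.7,-0.9,0,0,0,0.06,40],[-2.7,-0.7,0,0,0,0.06,40]]]'
python3 -c "
from h import *
plan((.418,-.319,.19),92,7,40)"
```

```text
time: 2.45
ee_pos: [0.358, -0.0249, 0.2514]
tcp_rot: [179.8, 0.4, 127.6]
wrist_force: [1.1, 0.5, -0.0]
opening: 0.0343
time: 2.87
ee_pos: [0.3796, -0.1722, 0.2532]
tcp_rot: [179.5, 0.4, 109.4]
wrist_force: [1.1, -0.4, -0.6]
opening: 0.0337
[-2.15, -0.19, 0.92, 0.001, 0.001, 0.043, 40]
[-2.16, -0.09, 0.92, 0.001, 0.001, 0.043, 40]
[-2.16, 0.0, 0.91, 0.001, 0.001, 0.043, 40]
[-2.16, 0.1, 0.91, 0.001, 0.001, 0.043, 40]
[-2.16, 0.19, 0.91, 0.001, 0.001, 0.043, 40]
[-2.15, 0.29, 0.91, 0.001, 0.001, 0.043, 40]
[-2.13, 0.38, 0.91, 0.001, 0.001, 0.043, 40]
```

```bash
python3 -m pendant '[[[-2.2,-0.2,0.2,0,0,0.045,40],[-2.2,-0.1,0.5,0,0,0.045,40],[-2.2,0,0.9,0,0,0.045,40],[-2.2,0.1,1,0,0,0.045,40],[-2.2,0.2,1,0,0,0.045,40]]]'
python3 -m pendant '[[[-2.2,0.3,0.9,0,0,0.045,40],[-2.1,0.4,0.9,0,0,0.045,40],[0,0,0,0,0,0,40]]]'
python3 - <<'E'
from h import *
print(bot.get_obs()['wrist_force'])
plan((.418,-.319,.18),92,1,40)
for c in('side','top'):
    im=bot.camera(c)[:,:,::-1].copy()
    m=[x['uv'] for x in bot.mark_of(c,'wand_grip')];print(c,m)
    u,v=map(int,proj(c,(.418,-.319,.15)));x0,y0=u-45,v-40
    cr=cv2.resize(im[y0:y0+90,x0:x0+90],(590,590),interpolation=cv2.INTER_CUBIC)
    # project TCP
    p=(proj(c,bot.get_obs()['ee_pos'])-[x0,y0])*590/90;cv2.circle(cr,tuple(map(int,p)),3,(0,0,255),1)
    cv2.imwrite(f'pics/{c}1.png',cr);print(x0,y0)
a=cv2.imread('pics/side1.png');b=cv2.imread('pics/top1.png');cv2.imwrite('pics/ab1.png',cv2.resize(np.hstack([a,b]),(800,400)))
E
```

```text
time: 3.28
ee_pos: [0.4068, -0.2877, 0.2195]
tcp_rot: [179.2, 0.5, 95.6]
wrist_force: [0.6, -0.4, -0.6]
opening: 0.0343
time: 3.53
ee_pos: [0.4173, -0.3352, 0.1982]
tcp_rot: [179.3, 0.3, 89.8]
wrist_force: [0.9, 0.1, -0.6]
opening: 0.0342
[ 0.90014321  0.10565202 -0.60301714]
[1.63, 0.05, 1.81, 0.013, 0.006, -0.038, 40]
side [[371.0, 247.6], [320.1, 295.2]]
325 204
top [[265.9, 233.3], [397.0, 174.5], [369.8, 143.2], [361.4, 215.4], [388.3, 190.4]]
350 131
```

View pics/ab1.png

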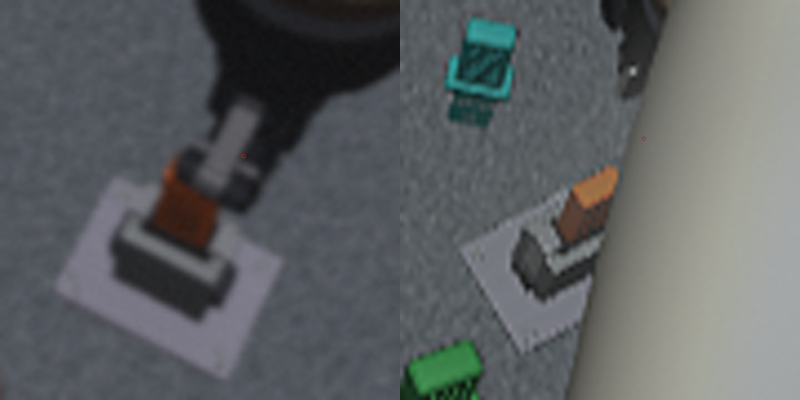

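The side view shows the gripper just beyond and above the cradle. The orange handle top is at crop (180,160). The arm now hides part of the top view.

Run:
```python
from h import *
s=90/400
q=np.array([onz('side',(325+a*s,204+b*s),.006)[:2] for a,b in[(120,178),(282,262),(225,380),(55,287)]])
e=np.diff(np.vstack([q,q[:1]]),axis=0);print(q.mean(0),np.linalg.norm(e,axis=1),np.degrees(np.arctan2(e[:,1],e[:,0])))
plan((.418,-.3185,.17),91.5,2,40)
```

```text
[ 0.4199504  -0.31710856] [0.0920849  0.0680394  0.0948114  0.06760565] [-8.85105613e+01 -1.77771794e+02  9.12154634e+01 -7.70596091e-02]
[0.7, 0.01, 1.57, 0.008, 0.004, -0.012, 40]
[0.69, 0.04, 1.58, 0.008, 0.004, -0.012, 40]
```

```bash
python3 -m pendant '[[[0.8,-0.1,1,0.008,0.004,-0.012,40],[0.8,-0.1,1,0.008,0.004,-0.012,40],[0,0,0,0,0,0,40]]]'
python3 -c "
from h import *
plan((.419,-.318,.104),91.3,1,40)"
```

```text
time: 3.98
ee_pos: [0.4157, -0.3141, 0.1836]
tcp_rot: [179.9, 0.1, 91.8]
wrist_force: [-1.0, 1.0, -1.0]
opening: 0.0342
[-0.39, 0.3, 7.96, 0.002, 0.002, 0.009, 40]
```

```bash
python3 -m pendant '[[[-0.3,0.3,2,0.002,0.001,0.005,40],[-0.1,0,2,0,0,0,40],[0,0,2,0,0,0,40],[0,0,1.4,0,0,0,40],[0,0,0,0,0,0,40]]]'
python3 - <<'E'
from h import *
plan((.419,-.318,.104),91.3,1,40)
c='side';im=bot.camera(c)[:,:,::-1].copy()
cr=cv2.resize(im[190:280,325:415],(600,600),interpolation=cv2.INTER_CUBIC);cv2.imwrite('pics/s2.png',cr)
E
```

```text
time: 4.4
ee_pos: [0.4208, -0.3157, 0.1114]
tcp_rot: [179.6, 0.3, 91.9]
wrist_force: [1.0, 1.0, 0.1]
opening: 0.0344
[-0.22, -0.19, 0.74, 0.006, 0.006, 0.01, 40]
```

View pics/s2.png

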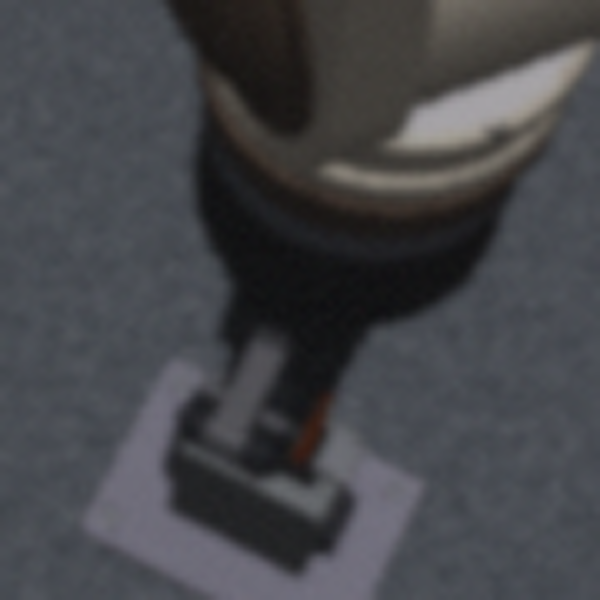

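The fingers straddle the handle: orange shows at (315,430), right of the near pad. The pads sit a little to the +y side, which agrees with the computed 2 mm shift.

```bash
python3 -m pendant '[[[-0.3,-0.15,0.7,0.005,0.005,0.01,40],[0,0,0,0,0,0,40]]]'
python3 -m pendant '[[[0,0,0,0,0,0,25],[0,0,0,0,0,0,20],[0,0,0,0,0,0,17],[0,0,0,0,0,0,14]]]' 25
```

```text
time: 4.62
ee_pos: [0.4204, -0.3191, 0.1078]
tcp_rot: [179.8, 0.2, 91.3]
wrist_force: [-0.4, -0.0, 0.1]
opening: 0.0342
time: 4.95
ee_pos: [0.4213, -0.3201, 0.1107]
tcp_rot: [179.6, 0.3, 91.3]
wrist_force: [-0.1, 0.7, -1.9]
opening: 0.0132
```

```bash
python3 -m pendant '[[[0,0,0.3,0,0,0,10],[0,0,0,0,0,0,5],[0,0,0,0,0,0,0]]]' 50
```

```text
time: 5.2
ee_pos: [0.4222, -0.3204, 0.111]
tcp_rot: [179.4, 0.4, 91.3]
wrist_force: [-0.8, 1.6, -3.1]
opening: 0.0124
```

```bash
python3 -m pendant '[[[0,0,-0.1,0,0,0,0],[0,0,-0.4,0,0,0,0],[0,0,-0.6,0,0,0,0]]]' 70
python3 -m pendant '[[[0,0,-0.8,0,0,0,0],[0,0,-0.8,0,0,0,0],[0,0,-0.8,0,0,0,0]]]'
```

```text
time: 5.45
ee_pos: [0.4203, -0.3191, 0.118]
tcp_rot: [179.7, 0.1, 91.3]
wrist_force: [0.3, -1.6, -7.3]
opening: 0.012
time: 5.7
ee_pos: [0.4202, -0.3194, 0.1446]
tcp_rot: [179.7, 0.2, 91.3]
wrist_force: [-0.2, -0.3, -1.0]
opening: 0.0119
```

```bash
python3 -m pendant '[[[0,0,-1.5,0,0,0,0],[0,0,-1.5,0,0,0,0],[0,0,-1.5,0,0,0,0],[0,0,-2,0,0,0,0],[0,0,-2,0,0,0,0]]]'
python3 -m pendant '[[[0,0,-1.5,0,0,0,0],[0,0,0,0,0,0,0],[0,0,0,0,0,0,0]]]'
python3 - <<'E'
from h import *
for c in('side','top'):
    im=bot.camera(c)[:,:,::-1]
    print(c,[(m['uv'],round(m['confidence'],2)) for m in bot.mark_of(c,'wand_tip')])
    p=np.array(bot.get_obs()['ee_pos'])-[0,0,.101];u,v=map(int,proj(c,p));print(u,v,p)
    x,y=max(u-40,0),max(v-45,0);cv2.imwrite(f'pics/{c}3.png',cv2.resize(im[y:y+80,x:x+80],(400,400),interpolation=cv2.INTER_CUBIC));print(x,y)
cv2.imwrite('pics/ab3.png',np.hstack([cv2.imread(f'pics/{c}3.png') for c in('side','top')]))
E
```

```text
time: 6.12
ee_pos: [0.42, -0.3193, 0.2388]
tcp_rot: [179.5, 0.4, 91.3]
wrist_force: [-1.1, 0.0, -0.8]
opening: 0.012
time: 6.37
ee_pos: [0.4212, -0.3202, 0.2632]
tcp_rot: [178.9, 0.8, 91.3]
wrist_force: [-0.5, 0.3, -2.1]
opening: 0.012
side [([370.3, 241.7], 0.64), ([305.8, 261.1], 0.62), ([318.4, 315.8], 0.59)]
372 241 [ 0.42097758 -0.32003404  0.16124294]
332 196
top [([357.1, 230.3], 0.73), ([368.3, 159.6], 0.69), ([394.8, 167.4], 0.61)]
395 169 [ 0.420667   -0.31979755  0.16004276]
355 124
```

View pics/ab3.png

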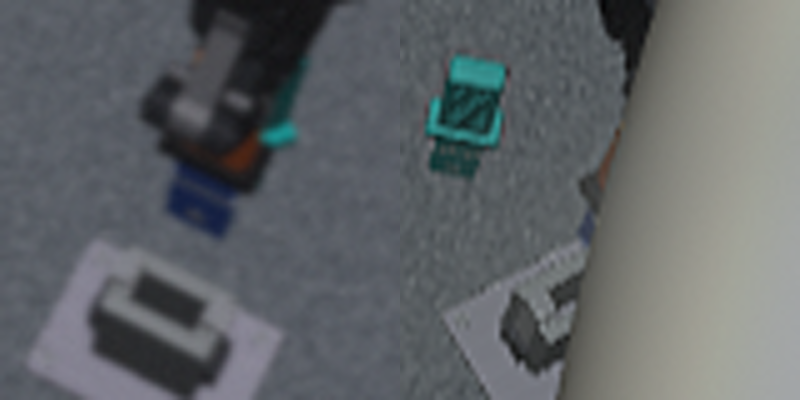

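The wand is out of the cradle and held, with its blade tip at side px (372,243) against a predicted (372,241), so it hasn't slipped. Next I carry it to above the slot, curving away from the green decoy.

```bash
python3 -c "
from h import *
plan((.475,-.18,.25),77,7,0)"
```

```text
[1.98, 0.82, 0.15, 0.002, 0.001, 0.036, 0]
[2.01, 0.75, 0.15, 0.002, 0.001, 0.036, 0]
[2.03, 0.68, 0.15, 0.002, 0.001, 0.036, 0]
[2.06, 0.6, 0.15, 0.002, 0.001, 0.036, 0]
[2.08, 0.53, 0.15, 0.002, 0.001, 0.036, 0]
[2.09, 0.46, 0.15, 0.002, 0.001, 0.036, 0]
[2.11, 0.38, 0.16, 0.002, 0.001, 0.036, 0]
```

```bash
python3 -m pendant '[[[1,0.6,0.1,0.002,0.001,0.036,0],[2,0.8,0.1,0.002,0.001,0.036,0],[2,0.7,0.1,0.002,0.001,0.036,0],[2.1,0.6,0.1,0.002,0.001,0.036,0],[2.1,0.5,0.1,0.002,0.001,0.036,0]]]'
python3 -m pendant '[[[2.1,0.5,0.1,0.002,0.001,0.036,0],[2.1,0.4,0.1,0.002,0.001,0.036,0],[2.1,0.2,0.1,0.002,0.001,0.036,0]]]'
python3 -c "
from h import *
plan((.4575,-.0045,.235),62.3,9,0)"
```

```text
time: 6.98
ee_pos: [0.4566, -0.2291, 0.2496]
tcp_rot: [-179.9, 0.2, 80.2]
wrist_force: [0.2, 0.2, -1.3]
opening: 0.0123
time: 7.23
ee_pos: [0.4801, -0.1662, 0.2428]
tcp_rot: [-179.3, -0.0, 73.7]
wrist_force: [-0.9, -1.1, -0.9]
opening: 0.0118
[1.65, -0.74, 0.1, -0.001, 0.0, 0.022, 0]
[1.64, -0.78, 0.1, -0.001, 0.0, 0.022, 0]
[1.62, -0.82, 0.1, -0.001, 0.0, 0.022, 0]
[1.6, -0.85, 0.09, -0.001, 0.0, 0.022, 0]
[1.58, -0.89, 0.09, -0.001, 0.0, 0.022, 0]
[1.56, -0.92, 0.09, -0.001, 0.0, 0.022, 0]
[1.54, -0.96, 0.09, -0.001, 0.0, 0.022, 0]
[1.52, -0.99, 0.09, -0.001, 0.0, 0.022, 0]
[1.5, -1.03, 0.09, -0.001, 0.0, 0.022, 0]
```

```bash
python3 -m pendant '[[[1.6,-0.7,0,-0.002,0,0.022,0],[1.6,-0.8,0,-0.002,0,0.022,0],[1.6,-0.8,0,-0.001,0,0.022,0],[1.6,-0.85,0,-0.001,0,0.022,0],[1.6,-0.9,0,-0.001,0,0.022,0]]]'
python3 -m pendant '[[[1.5,-0.9,0,-0.001,0,0.02,0],[1.2,-0.9,0,-0.001,0,0.015,0],[0.5,-0.5,0,0,0,0,0],[0,0,0,0,0,0,0],[0,0,0,0,0,0,0]]]'
python3 - <<'E'
from h import *
plan((.4575,-.0045,.235),62.3,1,0)
for c in('side','top'):
    im=bot.camera(c)[:,:,::-1]
    for t in('wand_tip','slot_mouth'):print(c,t,[(m['uv'],round(m['confidence'],2)) for m in bot.mark_of(c,t)])
    u,v=map(int,proj(c,(.4575,-.0045,.13)));x,y=u-40,v-45;print(x,y)
    cv2.imwrite(f'pics/{c}4.png',cv2.resize(im[y:y+80,x:x+80],(400,400),interpolation=cv2.INTER_CUBIC))
cv2.imwrite('pics/ab4.png',np.hstack([cv2.imread(f'pics/{c}4.png') for c in('side','top')]))
E
```

```text
time: 7.65
ee_pos: [0.4666, -0.0718, 0.236]
tcp_rot: [-179.1, 0.1, 67.1]
wrist_force: [0.1, 0.1, -1.2]
opening: 0.0121
time: 8.07
ee_pos: [0.4557, -0.0286, 0.2319]
tcp_rot: [-178.8, 0.3, 65.2]
wrist_force: [0.0, -0.3, -1.0]
opening: 0.0121
[2.26, -0.86, -0.3, -0.02, 0.005, 0.05, 0]
side wand_tip [([320.0, 315.2], 0.94), ([377.7, 227.1], 0.77), ([255.7, 170.1], 0.67), ([258.7, 190.1], 0.63), ([304.3, 258.8], 0.6), ([349.6, 162.6], 0.25)]
side slot_mouth [([248.8, 170.0], 0.93), ([347.7, 162.1], 0.75), ([259.9, 190.5], 0.49)]
210 118
top wand_tip [([353.5, 229.6], 0.86), ([400.1, 241.8], 0.8), ([366.6, 157.5], 0.49)]
top slot_mouth []
220 176
```

View pics/ab4.png

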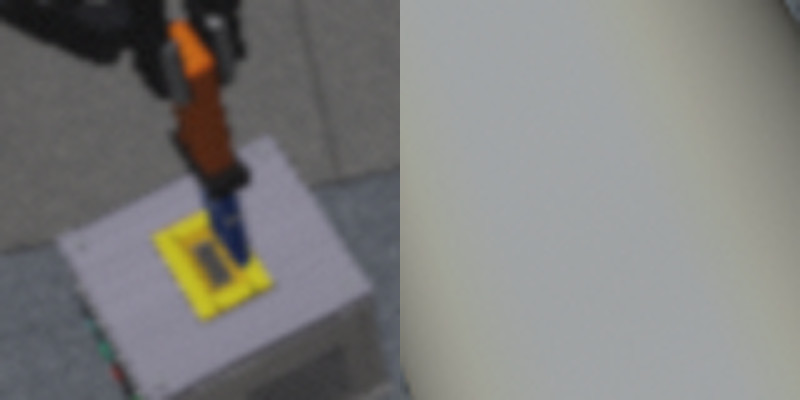

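Run:
```python
from h import *
o=bot.get_obs();Q=R.from_euler('xyz',o['tcp_rot'],degrees=True);tip=np.array(o['ee_pos'])+Q.apply([0,0,.101])
print('tip',tip,proj('side',tip),'seen',(259,170.4))
q=np.array([onz('side',(210+a/5,118+b/5),.104)[:2] for a,b in[(153,237),(212,212),(272,283),(207,320)]]);e=np.diff(np.vstack([q,q[:1]]),axis=0)
print(q.mean(0),np.linalg.norm(e,axis=1),np.degrees(np.arctan2(e[:,1],e[:,0])),onz('side',(210+43,118+262/5),.1))
plan((.458,-.005,.223),62.3,2,0)
```

```text
tip [ 0.45406097 -0.02872824  0.13140116] [258.10659307 169.56334677] seen (259, 170.4)
[ 0.45674537 -0.00517556] [0.02895669 0.04832108 0.03341384 0.05180528] [ -31.84144365 -110.63086616  155.28454043   63.91416059] [ 0.45956668 -0.00464089  0.1       ]
[1.14, -0.41, 0.47, -0.01, 0.002, 0.024, 0]
[1.13, -0.44, 0.47, -0.01, 0.002, 0.024, 0]
```

The side view shows the blade tip at crop (245,262) and the slot centre at about (214,262), so the tip is about 24 mm short. The arm hides the top view. I'll move over the slot with the tip still 15 mm above the frame.

```bash
python3 -m pendant '[[[1.2,-0.4,0.4,-0.01,0.002,0.024,0],[1.1,-0.4,0.4,-0.01,0.002,0.024,0],[0,0,0,0,0,0,0],[0,0,0,0,0,0,0]]]'
cat > look.py <<'E'
from h import *
import sys
o=bot.get_obs();Q=R.from_euler('xyz',o['tcp_rot'],degrees=True);tip=np.array(o['ee_pos'])+Q.apply([0,0,.101])
print('tip',tip.round(4),proj('side',tip),o['tcp_rot'].round(2),o['wrist_force'].round(1),o['torque'].round(2))
plan((.458,-.005,.223),62.3,1,0)
im=bot.camera('side')[:,:,::-1];x,y=222,140
cv2.imwrite(f'pics/{sys.argv[1]}.png',cv2.resize(im[y:y+60,x:x+60],(600,600),interpolation=cv2.INTER_CUBIC))
E
python3 look.py s5
```

```text
time: 8.7
ee_pos: [0.4593, -0.0062, 0.2242]
tcp_rot: [179.9, 0.0, 62.0]
wrist_force: [-0.3, 0.0, -1.1]
opening: 0.0118
tip [ 0.4594 -0.0063  0.1232] [251.81152313 165.30589983] [1.7992e+02 5.0000e-02 6.2040e+01] [-0.3  0.  -1.1] [0.04 0.01 0.01]
[0.04, -0.18, 0.12, 0.001, 0.001, -0.005, 0]
```

View pics/s5.png

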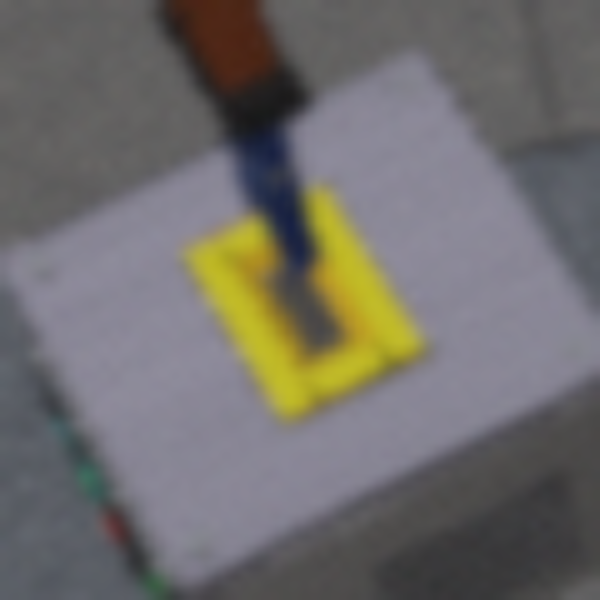

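Run:
```python
from h import *
f=lambda a,b:(222+a/10,140+b/10)
q=np.array([onz('side',f(a,b),.104)[:2] for a,b in[(185,250),(325,185),(428,352),(288,418)]]);e=np.diff(np.vstack([q,q[:1]]),axis=0)
print('frame',q.mean(0),np.linalg.norm(e,axis=1),np.degrees(np.arctan2(e[:,1],e[:,0])))
q=np.array([onz('side',f(a,b),.1)[:2] for a,b in[(5,245),(415,45),(605,362),(182,590)]]);e=np.diff(np.vstack([q,q[:1]]),axis=0)
print('housing',q.mean(0),np.linalg.norm(e,axis=1),np.degrees(np.arctan2(e[:,1],e[:,0])))
print('tip seen',onz('side',f(300,262),.123),'slot seen',onz('side',f(308,308),.1),'tip at slot',np.array(proj('side',(.4594,-.0063,.104)))*10-[2220,1400])
```

```text
frame [ 0.45832334 -0.00530644] [0.0350452  0.05189534 0.03433999 0.05171272] [ -29.49015685 -118.17775798  150.16993577   62.60924219]
housing [ 0.45846906 -0.00334776] [0.10542621 0.09930615 0.10618489 0.10153971] [ -27.83553176 -119.7076088   153.35624802   59.91818138]
tip seen [ 0.45783838 -0.00794801  0.123     ] slot seen [ 0.45847325 -0.00486766  0.1       ] tip at slot [312.55732436 298.50257878]
```

The tip is at crop (300,262) and the frame centre at (307,301), so the slot is at about (0.4584, -0.0048). The tip is within 2–3 mm of it, inside the bevel's capture range. I'll nudge it over and lower slowly, watching the force.

```bash
python3 -m pendant '[[[0.15,-0.1,0.5,0,0,0,0],[0,0,0.7,0,0,0,0],[0,0,0.4,0,0,0,0],[0,0,0,0,0,0,0]]]'
python3 -c "
from h import *
o=bot.get_obs();print(o['wrist_force'],o['torque'],o['tcp_rot'])"
python3 -m pendant '[[[0,0,0.3,0,0,0,0],[0,0,0.3,0,0,0,0],[0,0,0.2,0,0,0,0]]]'
python3 -c "
from h import *
o=bot.get_obs();print(o['wrist_force'],o['torque'],o['tcp_rot'])"
```

```text
time: 9.08
ee_pos: [0.4594, -0.0058, 0.2069]
tcp_rot: [179.9, 0.1, 62.0]
wrist_force: [0.4, -0.5, -1.6]
opening: 0.012
[ 0.37331692 -0.47726633 -1.6179112 ] [-0.02095662 -0.04456818 -0.00516395] [1.79935340e+02 5.92624089e-02 6.20198348e+01]
time: 9.33
ee_pos: [0.4594, -0.0065, 0.1984]
tcp_rot: [179.9, 0.1, 62.0]
wrist_force: [-1.1, -1.0, -0.2]
opening: 0.0116
[-1.06463064 -1.01729201 -0.16574845] [-0.42788395  0.18338101 -0.02753874] [1.79912676e+02 9.05816011e-02 6.19942670e+01]
```

```bash
python3 -m pendant '[[[-0.15,0,0,0,0,0,0],[-0.05,0,0,0,0,0,0],[0,0,0,0,0,0,0]]]'
python3 -c "
from h import *
o=bot.get_obs();print(o['wrist_force'],o['torque'],o['tcp_rot'])"
python3 -m pendant '[[[0,0,0.2,0,0,0,0],[0,0,0.2,0,0,0,0],[0,0,0,0,0,0,0]]]'
python3 -c "
from h import *
o=bot.get_obs();print(o['wrist_force'],o['torque'],o['tcp_rot'])"
```

```text
time: 9.58
ee_pos: [0.4582, -0.0084, 0.1978]
tcp_rot: [180.0, 0.1, 62.0]
wrist_force: [-0.1, 0.9, -1.4]
opening: 0.0121
[-0.1115757   0.85049275 -1.35411038] [-0.02313109  0.00124873  0.04244265] [1.79951976e+02 9.93184483e-02 6.19980971e+01]
time: 9.83
ee_pos: [0.4581, -0.0083, 0.1937]
tcp_rot: [180.0, 0.1, 62.0]
wrist_force: [0.1, 0.1, -2.1]
opening: 0.0119
[ 0.14472788  0.11963409 -2.08577024] [0.01274776 0.12969235 0.00685715] [1.79963494e+02 6.50881978e-02 6.20034566e+01]
```

```bash
echo "from h import *
o=bot.get_obs();Q=R.from_euler('xyz',o['tcp_rot'],degrees=True).inv();print('tool F',Q.apply(o['wrist_force']).round(2),'tool T',Q.apply(o['torque']).round(3),o['ee_pos'].round(4),o['tcp_rot'].round(2))" > chk.py
python3 -m pendant '[[[0,0,0.3,0,0,0,0],[0,0,0.3,0,0,0,0],[0,0,0.3,0,0,0,0],[0,0,0,0,0,0,0]]]'; python3 chk.py
python3 -m pendant '[[[0,0,0.4,0,0,0,0],[0,0,0.4,0,0,0,0],[0,0,0,0,0,0,0]]]'; python3 chk.py; python3 look.py s6
```

```text
time: 10.17
ee_pos: [0.4579, -0.0081, 0.1835]
tcp_rot: [180.0, 0.1, 62.0]
wrist_force: [-0.4, -0.1, -1.0]
opening: 0.0119
tool F [-0.29 -0.29  1.03] tool T [0.049 0.01  0.009] [ 0.4579 -0.0081  0.1835] [1.800e+02 8.000e-02 6.201e+01]
time: 10.42
ee_pos: [0.4578, -0.0081, 0.1745]
tcp_rot: [-180.0, 0.1, 62.0]
wrist_force: [-0.3, 0.5, -1.8]
opening: 0.0119
tool F [ 0.26 -0.48  1.79] tool T [0.061 0.005 0.056] [ 0.4578 -0.0081  0.1745] [-1.7998e+02  8.0000e-02  6.2020e+01]
tip [ 0.4577 -0.0082  0.0735] [255.71150882 177.60929796] [-1.7998e+02  8.0000e-02  6.2020e+01] [-0.3  0.5 -1.8] [ 0.03  0.05 -0.06]
[0.28, -0.13, -4.85, -0.0, 0.001, -0.005, 0]
```

View pics/s6.png

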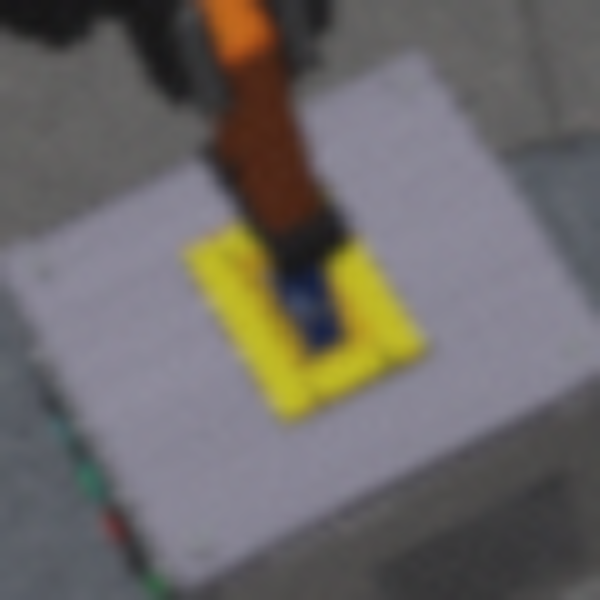

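The blade is in the slot, with the collar at crop (310,240) still clear of the frame and no side force. About 9 mm remain.

```bash
python3 -m pendant '[[[0,0,0.4,0,0,0,0],[0,0,0.3,0,0,0,0],[0,0,0,0,0,0,0],[0,0,0,0,0,0,0]]]'; python3 chk.py
python3 - <<'E'
from h import *
F=[];im=0
for i in range(6):
    im=im+bot.camera('side').astype(float);o=bot.get_obs();F.append(np.r_[o['wrist_force'],o['torque'],o['ee_pos']])
print(np.mean(F,0).round(4),np.std(F,0).round(4))
im=(im/6)[150:185,235:270,::-1].clip(0,255).astype('uint8')
im=cv2.convertScaleAbs(im,alpha=1.6)
cv2.imwrite('pics/s7.png',cv2.resize(im,(595,595),interpolation=cv2.INTER_CUBIC))
T=np.array(o['ee_pos'])
for z in(.104,):
  for n,y in(('-',-.012),('+',.012)):
    d=R.from_euler('z',62,degrees=True).apply([-.004,y,0]);print(n,(proj('side',np.array([T[0],T[1],z])+d)-[235,150])*17)
print([(m['uv'],m['confidence']) for m in bot.mark_of('side','wand_grip')][:4],proj('side',T-[0,0,-.011]))
E
```

```text
time: 10.8
ee_pos: [0.4578, -0.0081, 0.1671]
tcp_rot: [-180.0, 0.1, 62.0]
wrist_force: [0.2, -0.0, -0.9]
opening: 0.0118
tool F [0.05 0.18 0.94] tool T [ 0.069 -0.029  0.018] [ 0.4578 -0.0081  0.1671] [-1.7999e+02  7.0000e-02  6.2020e+01]
[-0.8847  0.1911 -2.0163  0.0939  0.1919  0.0336  0.4578 -0.0081  0.1672] [6.451e-01 7.233e-01 2.707e-01 2.990e-02 4.650e-02 3.520e-02 0.000e+00
 0.000e+00 1.000e-04]
- [408.60930737 333.68922377]
+ [245.93657167 415.02338194]
[([386.0, 208.5], 0.86), ([299.4, 236.0], 0.61), ([319.0, 293.7], 0.59), ([246.8, 150.7], 0.53)] [247.46419173 152.11140369]
```

View pics/s7.png

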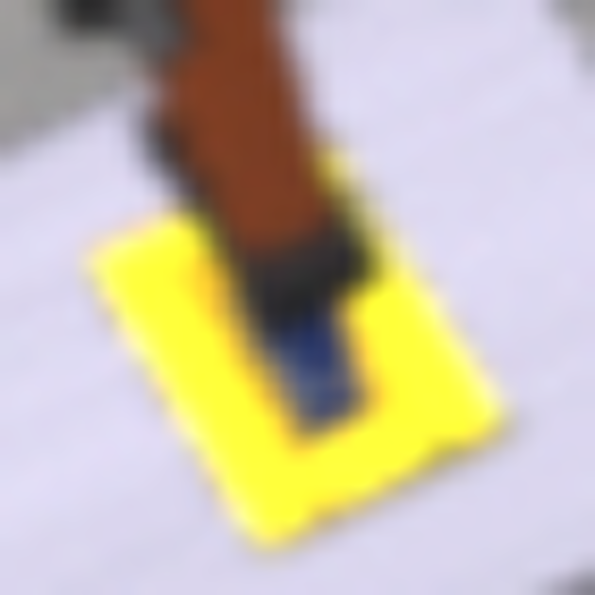

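```bash
cat > avg.py <<'E'
from h import *
F=[]
for i in range(8):
    bot.camera('side');o=bot.get_obs();Q=R.from_euler('xyz',o['tcp_rot'],degrees=True).inv();F.append(np.r_[Q.apply(o['wrist_force']),Q.apply(o['torque'])])
print('tool F,T',np.mean(F,0).round(3),'sd',np.std(F,0).round(2),o['ee_pos'].round(4),o['tcp_rot'].round(2),round(o['time'],2))
E
python3 -m pendant '[[[0,-0.05,0.2,0,0,0,0],[0,0,0,0,0,0,0],[0,0,0,0,0,0,0]]]'; python3 avg.py
python3 - <<'E'
from h import *
T=np.array([.4578,-.0081,.1672-.101])
for n,zz,hx,hy in(('collar bot',.065,.009,.018),('collar top',.074,.009,.018),('handle bot',.074,.007,.013),('blade@frame',.0378,.004,.012)):
    print(n,[((proj('side',T+R.from_euler('z',62,degrees=True).apply([sx*hx,sy*hy,zz]))-[235,150])*17).round().tolist() for sx,sy in((-1,-1),(-1,1),(1,1),(1,-1))])
E
```

```text
time: 11.4
ee_pos: [0.4576, -0.0079, 0.1653]
tcp_rot: [180.0, 0.1, 62.0]
wrist_force: [0.2, -0.4, -0.8]
opening: 0.012
tool F,T [-0.106 -0.568  1.629  0.087 -0.031 -0.007] sd [0.37 0.46 0.91 0.02 0.02 0.01] [ 0.4576 -0.0079  0.1654] [1.7996e+02 6.0000e-02 6.2010e+01] 11.8
collar bot [[435.0, 231.0], [183.0, 356.0], [122.0, 254.0], [373.0, 131.0]]
collar top [[425.0, 193.0], [170.0, 319.0], [108.0, 216.0], [361.0, 92.0]]
handle bot [[383.0, 199.0], [199.0, 290.0], [151.0, 210.0], [333.0, 120.0]]
blade@frame [[409.0, 334.0], [246.0, 415.0], [220.0, 371.0], [382.0, 290.0]]
```

Run:
```python
from h import *
T=np.array([.4578,-.0081,.1672-.101])
for n,zz,hx,hy in(('collar bot',.065,.009,.018),('collar top',.074,.009,.018),('handle bot',.074,.007,.013),('blade@frame',.0378,.004,.012)):
    print(n,[((proj('side',T+R.from_euler('z',-28,degrees=True).apply([sx*hx,sy*hy,zz]))-[235,150])*17).round().tolist() for sx,sy in((-1,-1),(-1,1),(1,1),(1,-1))])
```

```text
collar bot [[278.0, 376.0], [155.0, 172.0], [280.0, 111.0], [404.0, 313.0]]
collar top [[266.0, 339.0], [142.0, 134.0], [268.0, 73.0], [393.0, 276.0]]
handle bot [[262.0, 303.0], [173.0, 155.0], [271.0, 107.0], [362.0, 254.0]]
blade@frame [[328.0, 433.0], [247.0, 300.0], [301.0, 273.0], [382.0, 405.0]]
```

Run:
```python
from h import *
im=sum(bot.camera('side').astype(float) for i in range(10))/10
np.save('im8.npy',im)
cr=cv2.resize(im[140:180,232:272,::-1].clip(0,255).astype('uint8'),(600,600),interpolation=cv2.INTER_LANCZOS4)
cr=cv2.convertScaleAbs(cr,alpha=1.8);
# grid ticks each px*5
cv2.imwrite('pics/s8.png',cr)
for name,C0 in(('tcp',(.4576,-.0079)),('frame img',(.4583,-.0053))):
  print(name)
  for z in np.arange(.088,.146,.003):
    u=proj('side',np.array([*C0,z])+R.from_euler('z',-28,degrees=True).apply([0,-.012,0]))
    print(round(z,3),u.round(1),cv2.remap(im.astype('float32'),np.float32([[u[0]]]),np.float32([[u[1]]]),cv2.INTER_LINEAR)[0,0].round())
```

```text
tcp
0.088 [256.9 178.3] [147. 137.  70.]
0.091 [256.7 177.6] [167. 158.  49.]
0.094 [256.5 176.9] [185. 178.  39.]
0.097 [256.3 176.3] [188. 180.  38.]
0.1 [256.  175.6] [182. 172.  37.]
0.103 [255.8 174.9] [168. 154.  39.]
0.106 [255.6 174.2] [135. 121.  46.]
0.109 [255.4 173.5] [105.  94.  55.]
0.112 [255.2 172.8] [81. 75. 64.]
0.115 [254.9 172.1] [76. 72. 69.]
0.118 [254.7 171.4] [71. 68. 69.]
0.121 [254.5 170.7] [64. 62. 65.]
0.124 [254.3 170. ] [57. 56. 60.]
0.127 [254.  169.3] [50. 49. 55.]
0.13 [253.8 168.6] [47. 45. 45.]
0.133 [253.6 167.8] [41. 38. 33.]
0.136 [253.3 167.1] [31. 29. 28.]
0.139 [253.1 166.4] [30. 29. 29.]
0.142 [252.9 165.6] [34. 31. 31.]
0.145 [252.6 164.9] [39. 32. 31.]
frame img
0.088 [256.1 177.5] [177. 168.  44.]
0.091 [255.9 176.9] [188. 182.  39.]
0.094 [255.7 176.2] [187. 179.  38.]
0.097 [255.5 175.5] [176. 165.  39.]
0.1 [255.3 174.8] [153. 139.  43.]
0.103 [255.1 174.2] [112. 100.  52.]
0.106 [254.8 173.5] [82. 76. 61.]
0.109 [254.6 172.8] [65. 64. 67.]
0.112 [254.4 172.1] [59. 60. 69.]
0.115 [254.2 171.4] [49. 52. 68.]
0.118 [253.9 170.7] [39. 44. 66.]
0.121 [253.7 170. ] [39. 43. 63.]
0.124 [253.5 169.3] [38. 41. 55.]
0.127 [253.3 168.5] [33. 34. 43.]
0.13 [253.  167.8] [27. 27. 32.]
0.133 [252.8 167.1] [27. 26. 28.]
0.136 [252.6 166.4] [30. 29. 30.]
0.139 [252.3 165.6] [35. 31. 31.]
0.142 [252.1 164.9] [41. 32. 30.]
0.145 [251.8 164.1] [55. 35. 27.]
```

View pics/s8.png

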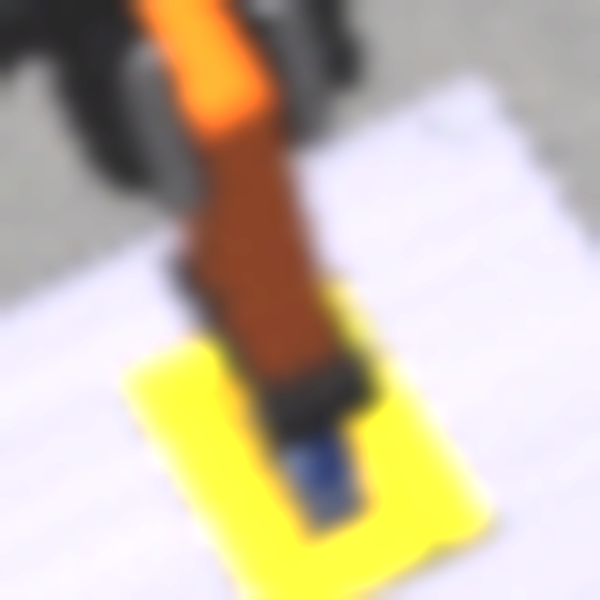

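Run:
```python
from h import *
from scipy.optimize import least_squares as ls
W=[((-7,-13,140),(205,138)),((7,-13,140),(275,105)),((-7,-13,74),(268,388)),((7,-13,74),(335,350)),((-9,-18,65),(285,447)),((9,-18,65),(378,394)),((-9,18,74),(170,255)),((9,-18,74),(362,352))]
A=R.from_euler('z',-28,degrees=True)
f=lambda a,b,s=15,x=232,y=140:np.array([x+a/s,y+b/s])
def res(p,flat=True,tilt=True):
    B=A*R.from_rotvec([p[3],p[4],0]) if len(p)>3 else A
    r=np.array([(proj('side',p[:3]+B.apply(np.array(l)/1000))-f(*u)) for l,u in W]);return r.ravel()
for p0 in([.458,-.005,.065],[.458,-.005,.065,0,0]):
    s=ls(res,p0);print(s.x.round(4),'rms px',np.sqrt(np.mean(s.fun**2)).round(2),(s.fun.reshape(-1,2)*15).round().tolist())
F=[((85,258),17,235,150),((330,150),17,235,150),((505,425),17,235,150),((268,552),17,235,150)]
q=np.mean([onz('side',f(*u,s,x,y),.104) for u,s,x,y in F],0);print('frame s7',q)
```

```text
[ 0.4945  0.0369 -0.0116] rms px 0.47 [[-15.0, 10.0], [-1.0, 3.0], [-1.0, -5.0], [11.0, -5.0], [-5.0, -6.0], [2.0, -3.0], [2.0, -5.0], [9.0, 10.0]]
[ 0.5013  0.0491 -0.0367 -0.0306  0.0343] rms px 0.36 [[-7.0, 2.0], [5.0, -2.0], [-2.0, -5.0], [7.0, -3.0], [-8.0, -6.0], [-3.0, 0.0], [4.0, 2.0], [5.0, 11.0]]
frame s7 [ 0.45760036 -0.00532992  0.104     ]
```

```bash
python3 - <<'E'
from h import *
from scipy.optimize import least_squares as ls
W=[((-7,-13,140),(205,138)),((7,-13,140),(275,105)),((-7,-13,74),(268,388)),((7,-13,74),(335,350)),((-9,-18,65),(285,447)),((9,-18,65),(378,394)),((-9,18,74),(170,255)),((9,-18,74),(362,352))]
A=R.from_euler('z',-28,degrees=True)
def mk(C):
  def res(p):
    B=A*R.from_rotvec([p[1],p[2],0])
    pts=[np.array([*C,.1])+B.apply(np.array(l)/1000+[0,0,p[0]-.1]) for l,u in W]   # pivots at slot
    return np.array([proj('side',q)-(232+u[0]/15,140+u[1]/15) for q,(l,u) in zip(pts,W)]).ravel()
  return res
for C in((.4583,-.0053),(.4576,-.0053),(.4576,-.0079)):
    for t in(0,1):
        g=mk(C);s=ls(lambda p:g([p[0],*(p[1:]*t)]),[.065,0,0]);print(C,t,'tip z',s.x[0].round(4),np.degrees(s.x[1:]).round(1),'rms',np.sqrt(np.mean(s.fun**2)).round(2),(s.fun.reshape(-1,2)*15).round().tolist())
E
python3 avg.py
```

```text
(0.4583, -0.0053) 0 tip z 0.069 [0. 0.] rms 0.96 [[-34.0, -5.0], [-9.0, -18.0], [-9.0, 8.0], [12.0, 3.0], [-12.0, 14.0], [7.0, 11.0], [-17.0, -8.0], [13.0, 20.0]]
(0.4583, -0.0053) 1 tip z 0.0738 [2.7 0.4] rms 0.79 [[-17.0, 3.0], [8.0, -10.0], [-5.0, 3.0], [16.0, -2.0], [-9.0, 8.0], [10.0, 5.0], [-16.0, -19.0], [18.0, 16.0]]
(0.4576, -0.0053) 0 tip z 0.0696 [0. 0.] rms 1.04 [[-38.0, -4.0], [-13.0, -17.0], [-12.0, 10.0], [8.0, 4.0], [-15.0, 15.0], [4.0, 12.0], [-21.0, -7.0], [10.0, 21.0]]
(0.4576, -0.0053) 1 tip z 0.0746 [2.8 0.8] rms 0.79 [[-16.0, 2.0], [10.0, -10.0], [-6.0, 3.0], [15.0, -2.0], [-11.0, 8.0], [8.0, 6.0], [-18.0, -19.0], [17.0, 17.0]]
(0.4576, -0.0079) 0 tip z 0.0726 [0. 0.] rms 0.94 [[-27.0, -9.0], [-1.0, -22.0], [-1.0, 6.0], [20.0, 1.0], [-4.0, 12.0], [15.0, 9.0], [-11.0, -10.0], [21.0, 18.0]]
(0.4576, -0.0079) 1 tip z 0.078 [ 2.7 -0.5] rms 0.84 [[-21.0, 4.0], [5.0, -9.0], [-2.0, 3.0], [19.0, -4.0], [-6.0, 8.0], [14.0, 4.0], [-14.0, -20.0], [21.0, 15.0]]
tool F,T [ 0.086 -0.164  1.294  0.039 -0.041 -0.005] sd [0.25 0.46 0.45 0.02 0.04 0.02] [ 0.4576 -0.0079  0.1654] [1.7996e+02 6.0000e-02 6.2020e+01] 12.7
```

Run:
```python
from h import *
from scipy.optimize import nnls
im=np.load('im8.npy').astype('float32');A=R.from_euler('z',-28,degrees=True)
def smp(l):
    u=proj('side',np.array([.4583,-.0053,0])+A.apply(l));return cv2.remap(im,np.float32([[u[0]]]),np.float32([[u[1]]]),cv2.INTER_LINEAR)[0,0]
M=np.array([[38,43,66],[188,182,39],[170,168,175]]).T
for x in(-.002,0,.002):
    print('x',x)
    for z in np.arange(.096,.125,.002):
        c=smp([x,-.012,z]);w,_=nnls(M,c);print(round(z,3),c.round(),w.round(2))
```

```text
x -0.002
0.096 [182. 173.  38.] [0.   0.95 0.01]
0.098 [169. 157.  40.] [0.   0.84 0.04]
0.1 [152. 138.  44.] [0.   0.7  0.09]
0.102 [127. 114.  49.] [0.   0.5  0.17]
0.104 [98. 89. 56.] [0.   0.27 0.26]
0.106 [71. 67. 63.] [0.   0.06 0.35]
0.108 [60. 61. 67.] [0.18 0.   0.31]
0.11 [52. 55. 70.] [0.73 0.02 0.12]
0.112 [48. 52. 70.] [0.9  0.03 0.05]
0.114 [43. 49. 70.] [1.05 0.02 0.  ]
0.116 [39. 45. 70.] [1.05 0.   0.  ]
0.118 [34. 42. 69.] [1. 0. 0.]
0.12 [32. 40. 68.] [0.98 0.   0.  ]
0.122 [34. 41. 68.] [0.98 0.   0.  ]
0.124 [33. 39. 62.] [0.92 0.   0.  ]
x 0
0.096 [181. 171.  38.] [0.   0.95 0.01]
0.098 [170. 157.  40.] [0.   0.85 0.04]
0.1 [153. 139.  43.] [0.   0.71 0.09]
0.102 [125. 113.  49.] [0.   0.49 0.17]
0.104 [99. 89. 55.] [0.   0.28 0.25]
0.106 [82. 76. 61.] [0.   0.13 0.32]
0.108 [65. 64. 66.] [0.   0.   0.38]
0.11 [64. 63. 68.] [0.11 0.   0.35]
0.112 [59. 60. 69.] [0.32 0.   0.27]
0.114 [52. 55. 69.] [0.58 0.   0.17]
0.116 [44. 48. 68.] [0.96 0.02 0.02]
0.118 [39. 44. 66.] [0.99 0.01 0.  ]
0.12 [39. 44. 64.] [0.9  0.   0.02]
0.122 [40. 43. 60.] [0.72 0.   0.07]
0.124 [38. 41. 55.] [0.56 0.   0.1 ]
x 0.002
0.096 [182. 171.  37.] [0.   0.95 0.  ]
0.098 [174. 161.  38.] [0.   0.89 0.02]
0.1 [158. 142.  41.] [0.   0.75 0.06]
0.102 [138. 121.  45.] [0.   0.59 0.12]
0.104 [122. 107.  50.] [0.   0.45 0.18]
0.106 [106.  93.  55.] [0.   0.31 0.25]
0.108 [101.  90.  60.] [0.   0.26 0.29]
0.11 [98. 87. 64.] [0.   0.21 0.32]
0.112 [95. 85. 66.] [0.   0.18 0.34]
0.114 [88. 80. 68.] [0.   0.13 0.36]
0.116 [84. 77. 65.] [0.   0.12 0.35]
0.118 [80. 73. 60.] [0.   0.13 0.32]
0.12 [76. 70. 56.] [0.   0.13 0.29]
0.122 [75. 68. 52.] [0.   0.14 0.27]
0.124 [70. 63. 48.] [0.   0.14 0.24]
```

The white line now shows right at the slot entrance. The unmixed colour profile puts it at about 0.104 m, and the kinematics give the tip 39.6 mm deep. Side forces and moments are at noise level, so I'm handing in.

```bash
python3 chk.py; python3 -c "
from workcell import bot
o=bot.get_obs();print(o['time'],abs(o['qd']).max(),o['opening']);print(bot.job_done())"
```

```text
tool F [-0.07 -0.41  0.81] tool T [ 0.073 -0.061  0.009] [ 0.4576 -0.0079  0.1654] [1.7996e+02 6.0000e-02 6.2020e+01]
12.7 0.06571706087644276 0.012123276533583749
the job is handed in; nothing more can be done
None
```

I pulled the orange wand straight up out of the cradle clips, carried it clear of the green decoy and lowered its blade through the detector slot. I handed the job in at 12.7 s, with the gripper still holding the wand.

**Depth:** From the arm position, the tip is about 39.6 mm deep. The colour profile of the side picture puts the white line at about 104 mm, level with the frame top (within about 2 mm). The collar is about 25 mm above the frame.

**Side load:** The blade touched lightly once on the way in. I cleared it by moving the wand about 2 mm. At the end the side force was about 0.4 N or less and the moment under 0.1 Nm, close to sensor noise. The tool was within 0.1° of vertical and the arm was still.

**Checks that disagreed:**
- **Depth by corner fit:** A rough fit to corners I picked by eye in the side picture gave only 26–35 mm. It fitted poorly, so I trusted the arm position and the white line instead.
- **Top camera:** The arm blocked its view of the slot, so the final checks rest on the side camera and the force readings.

I kept clear of the bottle, jar and weight and saw no sign of touching them, but I did not check their positions again at the end.

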